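# Find the bench switch left on and switch it off

## Robot

A 6-joint arm with a two-finger parallel gripper is mounted at the origin on the work surface. World frame = base frame: x ahead of the robot, y to its left, z up, the work surface at z = 0. Lengths are in m, angles in degrees, forces in N, time in s.
With the tool pointing down it reaches from about 0.25 to 0.725 m from the base axis. Payload 9.7 kg.
Tool frame: the origin (TCP) lies midway between the tips of the shut fingers; the grasp point (between the pads) lies bot.grasp_offset behind it (bot.grasp_offset is the distance from the TCP to the grasp point, in m); x points along the fingers, y is the direction in which the jaws open and shut, and the axes are right-handed (so a half turn about x gives the same grasp; the last joint's range is limited). The gripper opens to 85 mm and grips with 20 to 120 N. Pads are 22 mm wide; open, the fingers measure 114 mm over their backs; the gripper's body (76 mm by 85 mm) begins 54 mm behind the grasp point. The pads swing forward as they close: fully open they stand 13 mm farther back than shut.
Start: joints at [72.651, 4.979, 10.078, 95.1, 0, 90], TCP at [0.164, 0.525, 0.2] pointing down, gripper open.
Joint ranges: [-179.16, 179.16], [-48.56, 103.87], [-65.8, 70.77], [-126.05, 130.52], [-82.76, 87.17], [-180, 180]. Speed limits (degrees/s): [127.2, 127.2, 147.25, 180, 180, 180].

## Interface

Orientations are given as [roll, pitch, yaw] about the fixed x, y, z axes, in that order (R = Rz(yaw) Ry(pitch) Rx(roll)).
In Python, from workcell import status, camera, bot gives the robot as it stands.
- The arm moves only by the shell command python3 -m jog 'ROWS' [OPENING] [FORCE]. ROWS is text: rows parted by semicolons, each of 4 numbers parted by spaces: the shift along the tool's x, y, z in mm, then the turn about the tool's x in degrees. A call has exactly 8 rows; each row is the pose to reach, as a shift and turn from the pose commanded when the call began, along the tool's axes at that moment; what a row does not reach only later rows make up. A row lasts 1/8 s, in which the tool goes at most 62.5 mm and 10.7 degrees, less where a joint would pass 70% of its speed; a pose out of reach is approached as far as the arm can. A call with a gripper value outside its range is refused whole. OPENING is the opening, from 0 (shut) to 1 (fully open), set as the call begins (- or left out, the last holds). The fingers move at their own pace and stop on an object; FORCE is the grip in N (left out, the last holds). Time passes only in rows, so rows that repeat a pose let the fingers close, or fill a call up. It gives the time, the measured TCP pose, the force and the opening at its end, in the units of the state.
- status.get_obs(): the state, without advancing time (a new reading comes with each control period).
- camera(name): name is "side" or "top"; returns a dict with "color" (480x640x3 uint8, red, green, blue), "vfov" (degrees; the focal length in pixels is half the picture's height over the tangent of half this angle, whatever the lens; pixels are square), "cx", "cy" (the principal point, pixels), "rvec" (rotation vector, rad) and "tvec" (3), from world to camera coordinates, as OpenCV has them. Camera axes: x right, y down, z forward; pixel columns grow to the right and rows downward; lengths in m; the calibration is good to about 2 mm. A picture is of the moment at which its call begins. There is no depth.
- bot.job_done(): hands the job in, once; it reports no verdict.
The state is a dict: "time": time; "q": joint angles; "qd": joint speeds; "joint_efforts": joint torques, N m; "ee_pos": TCP position; "tcp_rot": TCP orientation; "wrist_force": force on the tool from outside, world axes, zero at the start; "torque": the same for the moment, N m; "opening": finger opening in m.
Only numpy, scipy, OpenCV 4.12 (cv2) and the standard library are available. Lean on these libraries where they do the work, as an engineer would, in place of code of your own. Each camera call takes 0.05 s, during which the arm holds its last target. There are 200 camera calls.

## Task

One of the four white keys on the jeweller's bench switch box has been left latched down. With a fingertip, tap all four keys one after another, beginning at the robot's left end of the row and ending at the right, so lightly that no key is pushed in or released, to feel which one is latched; then press that key in fully and let go so that it springs up, which leaves all four keys up. Leave the jar, the pendant and the pliers where they lie.

Things in the scene. Friction and masses are not known exactly. Their poses are not given: they have to be found in the camera images.
- console: fixed switch box, grey metal with pale wooden cheeks, 135 (x) x 260 (y) x 43 mm (cheeks 47), standing on the table (z = 0). Origin at the centre of its underside; z up, y along the key row to the robot's left, x away from the robot. Four identical keys stand on its middle line, centres at y = +72, +24, -24, -72 mm in its frame, each in a black collar 4 mm high. One key, only one, starts latched.
- key_a: one of the four white keys, top 32 x 28 mm (x, y), its place in the row differs; origin at the centre of its flat top, axes as the box's. Up: 61 mm above the table; yields from about 1.5 N, 1 N more per mm; latches if pushed in 8 mm, to its stop (9 N), else springs back. Latched: 56 mm; yields from about 5 N; pressed 3 mm on, to the stop at 53 mm (9 N), and let go, it springs up.
- key_b: one of the four white keys, top 32 x 28 mm (x, y), its place in the row differs; origin at the centre of its flat top, axes as the box's. Up: 61 mm above the table; yields from about 1.5 N, 1 N more per mm; latches if pushed in 8 mm, to its stop (9 N), else springs back. Latched: 56 mm; yields from about 5 N; pressed 3 mm on, to the stop at 53 mm (9 N), and let go, it springs up.
- key_c: one of the four white keys, top 32 x 28 mm (x, y), its place in the row differs; origin at the centre of its flat top, axes as the box's. Up: 61 mm above the table; yields from about 1.5 N, 1 N more per mm; latches if pushed in 8 mm, to its stop (9 N), else springs back. Latched: 56 mm; yields from about 5 N; pressed 3 mm on, to the stop at 53 mm (9 N), and let go, it springs up.
- key_d: one of the four white keys, top 32 x 28 mm (x, y), its place in the row differs; origin at the centre of its flat top, axes as the box's. Up: 61 mm above the table; yields from about 1.5 N, 1 N more per mm; latches if pushed in 8 mm, to its stop (9 N), else springs back. Latched: 56 mm; yields from about 5 N; pressed 3 mm on, to the stop at 53 mm (9 N), and let go, it springs up.
- bead_jar: loose green glass jar with a brass lid, 48 mm across, 65 mm tall, origin at the centre of its underside; to be left alone
- pendant: loose round silver and blue pendant, 34 mm across, 6 mm thick, lying flat, origin at the centre of its underside; to be left alone
- pliers: loose small pliers with red handles lying on the table, 140 mm long along x (jaws to +x), 11 mm thick, origin under the pivot; to be left alone

How it is judged (in metres and radians):
On the way, in this order (a step that is already met when the one before it is completed fails the run):
1. the leftmost key is tapped with the fingers (((contact force between key_a and the fingers above 0.4 N and y of key_a in the frame of console between 0.052 and 0.092 m) or (contact force between key_b and the fingers above 0.4 N and y of key_b in the frame of console between 0.052 and 0.092 m) or (contact force between key_c and the fingers above 0.4 N and y of key_c in the frame of console between 0.052 and 0.092 m) or (contact force between key_d and the fingers above 0.4 N and y of key_d in the frame of console between 0.052 and 0.092 m))), for 0.02 s.
2. the second from the left key is tapped with the fingers (((contact force between key_a and the fingers above 0.4 N and y of key_a in the frame of console between 0.004 and 0.044 m) or (contact force between key_b and the fingers above 0.4 N and y of key_b in the frame of console between 0.004 and 0.044 m) or (contact force between key_c and the fingers above 0.4 N and y of key_c in the frame of console between 0.004 and 0.044 m) or (contact force between key_d and the fingers above 0.4 N and y of key_d in the frame of console between 0.004 and 0.044 m))), for 0.02 s.
3. the third from the left key is tapped with the fingers (((contact force between key_a and the fingers above 0.4 N and y of key_a in the frame of console between -0.044 and -0.004 m) or (contact force between key_b and the fingers above 0.4 N and y of key_b in the frame of console between -0.044 and -0.004 m) or (contact force between key_c and the fingers above 0.4 N and y of key_c in the frame of console between -0.044 and -0.004 m) or (contact force between key_d and the fingers above 0.4 N and y of key_d in the frame of console between -0.044 and -0.004 m))), for 0.02 s.
4. the rightmost key is tapped with the fingers (((contact force between key_a and the fingers above 0.4 N and y of key_a in the frame of console between -0.092 and -0.052 m) or (contact force between key_b and the fingers above 0.4 N and y of key_b in the frame of console between -0.092 and -0.052 m) or (contact force between key_c and the fingers above 0.4 N and y of key_c in the frame of console between -0.092 and -0.052 m) or (contact force between key_d and the fingers above 0.4 N and y of key_d in the frame of console between -0.092 and -0.052 m))), for 0.02 s.
5. the latched key is pressed and springs up, so that all four keys are up (not before all four were tapped) (z of each of key_a, key_b, key_c, key_d in the frame of console above 0.0595 m), for 0.1 s.
At the end, for the whole second after the job is handed in: all four keys stand up (tops within 1.5 mm of the full up height), and the jar, pendant and pliers lie at rest within 20 mm of where they were (all of step 5 and distance of each of bead_jar, pendant, pliers from where it was at the start of the episode below 0.02 m and linear speed of each of bead_jar, pendant, pliers below 0.02 m/s); the robot touches nothing.
It fails at once if a key that was up is pushed in more than 6 mm while the latched key is still down ((z of key_a in the frame of console below 0.055 m and z of key_b in the frame of console below 0.0566 m) or (z of key_a in the frame of console below 0.055 m and z of key_c in the frame of console below 0.0566 m) or (z of key_a in the frame of console below 0.055 m and z of key_d in the frame of console below 0.0566 m) or (z of key_b in the frame of console below 0.055 m and z of key_a in the frame of console below 0.0566 m) or (z of key_b in the frame of console below 0.055 m and z of key_c in the frame of console below 0.0566 m) or (z of key_b in the frame of console below 0.055 m and z of key_d in the frame of console below 0.0566 m) or (z of key_c in the frame of console below 0.055 m and z of key_a in the frame of console below 0.0566 m) or (z of key_c in the frame of console below 0.055 m and z of key_b in the frame of console below 0.0566 m) or (z of key_c in the frame of console below 0.055 m and z of key_d in the frame of console below 0.0566 m) or (z of key_d in the frame of console below 0.055 m and z of key_a in the frame of console below 0.0566 m) or (z of key_d in the frame of console below 0.055 m and z of key_b in the frame of console below 0.0566 m) or (z of key_d in the frame of console below 0.055 m and z of key_c in the frame of console below 0.0566 m)).
It fails at once if the bead jar is lifted, carried or pushed away (more than 20 mm) (distance of bead_jar from where it was at the start of the episode above 0.02 m).
It fails at once if the pendant is lifted, carried or pushed away (more than 20 mm) (distance of pendant from where it was at the start of the episode above 0.02 m).
It fails at once if the pliers is lifted, carried or pushed away (more than 20 mm) (distance of pliers from where it was at the start of the episode above 0.02 m).
It also fails if it takes over 51 s, if anything falls off the work surface, if the arm or the gripper's body presses on something with over 40 N, if the wrist force passes 120 N, or if a joint passes its speed limit or range.

## Working session

There is one attempt and no reset: what is moved stays moved. The work goes in short steps, Python scripts to look and compute and a shell command to move; the robot and the scene stay as the last step left them, time stands still between calls to the robot, and variables do not carry over. Pictures are saved under pics/ and viewed, about 8 in all and at most 12, crops included, and the job is handed in when it is done.

```bash
mkdir -p pics; python3 - <<'E'
from workcell import status,camera,bot
import cv2
print(status.get_obs(), bot.grasp_offset)
for n in("top","side"):
    c=camera(n); cv2.imwrite(f"pics/{n}0.png",c["color"][:,:,::-1]); print({k:v for k,v in c.items() if k!="color"})
E
```

```text
{'time': 0.0, 'q': array([7.26493498e+01, 5.01131221e+00, 1.00342088e+01, 9.50992976e+01,
       1.38541880e-03, 9.00016732e+01]), 'qd': array([ 0.00282711, -0.08368252,  0.0280672 ,  0.0793122 ,  0.03267051,
        0.03071097]), 'joint_efforts': array([ 4.95431868e-04, -5.20393038e+01,  4.64797676e+01,  1.64770213e-02,
        2.73543748e-05,  1.59179046e-05]), 'ee_pos': array([0.16393251, 0.52471819, 0.19957886]), 'tcp_rot': array([ -91.03718698,   89.92358649, -108.38951124]), 'wrist_force': array([ 1.4890377 , -0.36370921,  0.47788063]), 'torque': array([0.0091027 , 0.04399191, 0.004411  ]), 'opening': 0.08550428924650562} 0.0187
{'vfov': 51.96811264688288, 'cx': 313.14585838602613, 'cy': 235.78233138759043, 'rvec': array([ 2.16980114, -2.17835309,  0.10901816]), 'tvec': array([0.04121829, 0.62699022, 0.7852585 ])}
{'vfov': 54.53301004112086, 'cx': 326.9548534485135, 'cy': 243.68254609363348, 'rvec': array([ 0.70248373, -2.41472082,  1.34208563]), 'tvec': array([0.54096079, 0.22120329, 0.56941291])}
```

View pics/top0.png

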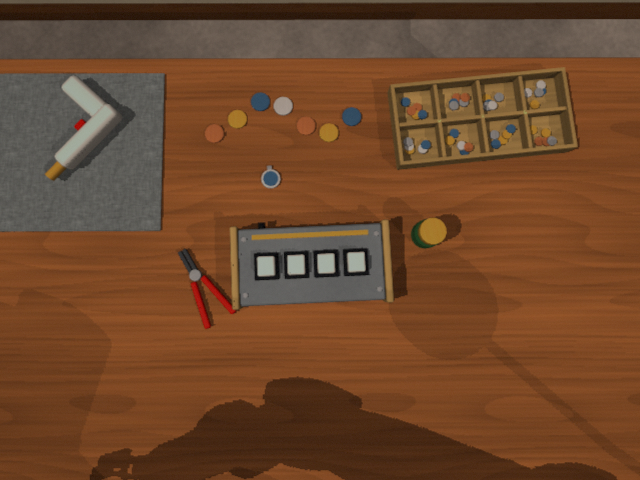

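View pics/side0.png

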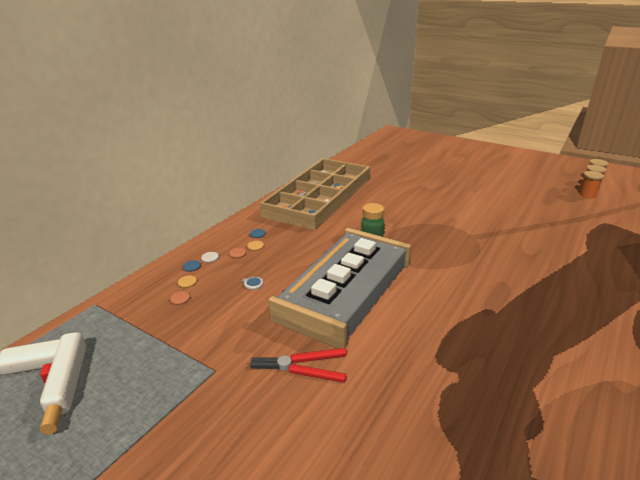

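Top view: keys at about (266,266), (296,264), (326,263), (356,262). Pliers are left of the box, the jar right at (430,232), and the pendant ahead at (271,179). In the side view the key tops run from (324,288) to (366,245). Next I triangulate.

```bash
cat > h.py <<'E'
import numpy as np,cv2
from workcell import status,camera,bot
def P(c):
    f=240/np.tan(np.radians(c["vfov"])/2)
    K=np.array([[f,0,c["cx"]],[0,f,c["cy"]],[0,0,1.]])
    return K@np.c_[cv2.Rodrigues(np.array(c["rvec"]))[0],np.array(c["tvec"])]
def tri(a,b,pa,pb):
    X=cv2.triangulatePoints(P(a),P(b),np.array(pa,float).T,np.array(pb,float).T); return (X[:3]/X[3]).T
def atz(c,p,z):
    M=P(c); H=np.c_[M[:,:2],M[:,2]*z+M[:,3]]; w=np.linalg.solve(H,np.array([*p,1.])); return w[:2]/w[2]
E
python3 - <<'E'
from h import *
t=camera("top");s=camera("side")
for n,c,b in(("t",t,(225,210,400,315)),("s",s,(260,225,420,345))):
    im=c["color"][b[1]:b[3],b[0]:b[2],::-1]
    m=(im.min(2)>135).astype(np.uint8); k,_,st,ce=cv2.connectedComponentsWithStats(m)
    for i in range(1,k):
        if st[i,4]>60: print(n,st[i],ce[i]+b[:2])
    cv2.imwrite(f"pics/{n}1.png",cv2.resize(im,None,fx=4,fy=4,interpolation=cv2.INTER_CUBIC)[:, :800])
pt=[(266,266),(296,264.5),(326,263),(356,262)]
print(tri(t,s,pt,[(324,288),(340,270),(352,259),(366,245)]))
for p in pt: print(atz(t,p,.061),atz(t,p,.056))
for n,p in(("jar",(433,231)),): print(n,atz(t,p,.065))
for n,p in(("pend",(271,179)),("pl",(195,275)),("plh",(233,311))): print(n,atz(t,p,.005))
for p in((232,228),(236,308),(387,221),(392,301)): print(atz(t,p,.047))
E
```

```text
t [123  43  17  19 285] [355.75438596 261.46666667]
t [ 63  45  16  19 286] [295.49300699 264.49300699]
t [ 93  44  16  19 287] [325.60627178 263.05226481]
t [ 33  47  16  19 285] [265.26315789 265.83157895]
s [ 94  13  22  16 233] [363.80257511 245.35193133]
s [ 81  28  23  15 219] [351.45205479 259.63013699]
s [ 67  39  23  19 289] [337.39100346 272.31141869]
s [ 51  54  25  20 320] [322.3      287.678125]
[[ 0.5761434   0.11412203  0.05283176]
 [ 0.57747534  0.06561533  0.05804746]
 [ 0.58088159  0.0182703   0.05171099]
 [ 0.58134404 -0.03004779  0.05444638]]
[0.57639853 0.11370121] [0.57657457 0.11415889]
[0.57858164 0.06622444] [0.57877167 0.06637803]
[0.58076707 0.01869733] [0.58097109 0.01854651]
[ 0.58216262 -0.0288703 ] [ 0.58237558 -0.02932579]
jar [ 0.6306954  -0.15139973]
pend [0.72827006 0.11096195]
pl [0.56363679 0.23886106]
plh [0.50303615 0.17389993]
[0.63869554 0.17044427]
[0.51006408 0.16255529]
[ 0.6492267  -0.08142857]
[ 0.52009455 -0.08705063]
```

View pics/s1.png

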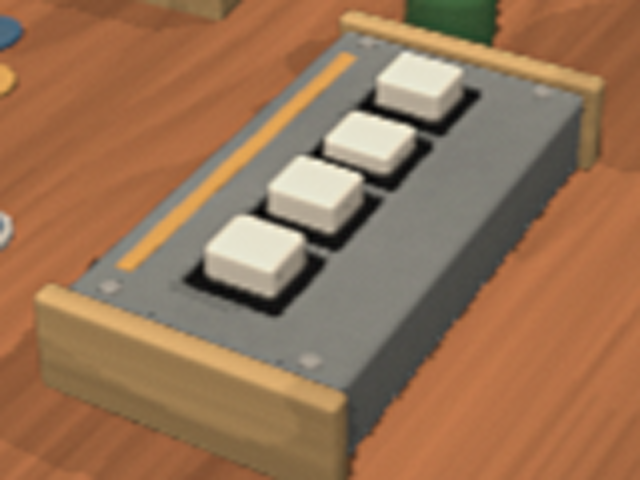

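The third key from the left looks lower than the others; tapping will confirm it. Now the move to key 1.

```bash
cat >> h.py <<'E'
from scipy.spatial.transform import Rotation as Ro
def rel(target):
    o=status.get_obs(); R=Ro.from_euler("xyz",o["tcp_rot"],degrees=True).as_matrix()
    return R,np.round(R.T@(np.array(target)-o["ee_pos"])*1e3,1)
E
python3 -c "
from h import *
R,d=rel([.5765,.1137,.12]);print(R.round(3),d)"
```

```text
[[-0.     0.298  0.954]
 [-0.001  0.954 -0.298]
 [-1.    -0.001  0.   ]] [  80.1 -269.3  516.4]
```

```bash
python3 -m jog '0 -15 30 -1;0 -40 80 -3;10 -65 130 -6;20 -90 180 -9;30 -120 230 -12;30 -145 280 -15;30 -175 335 -18;30 -200 385 -19.6' 0 20; python3 -c "
from h import *
R,d=rel([.5765,.1137,.075]);print(R.round(3),d)"
```

```text
time: 1.2
ee_pos: [0.473, 0.2175, 0.1703]
tcp_rot: [25.8, 90.0, 28.1]
wrist_force: [1.3, 0.4, 0.0]
opening: -0.0001
[[ 0.    -0.04   0.999]
 [ 0.     0.999  0.04 ]
 [-1.     0.     0.   ]] [  95.3 -107.8   99.2]
```

```bash
python3 -m jog '5 -22 20 0;15 -44 40 0;25 -66 60 0;40 -88 80 0;60 -108 99 0;80 -108 99 0;90 -108 99 0;90 -108 99 0'; python3 - <<'E'
from h import *
print(rel([.5765,.1137,.061])[1])
for n in("top","side"): cv2.imwrite(f"pics/{n}2.png",cv2.resize(camera(n)["color"][180:360,200:440,::-1],None,fx=2.5,fy=2.5))
a=[cv2.imread(f"pics/{n}2.png") for n in("top","side")]
cv2.imwrite("pics/b2.png",cv2.resize(np.vstack(a),None,fx=.66,fy=.66))
print(status.get_obs()["ee_pos"],status.get_obs()["wrist_force"])
E
```

```text
time: 2.2
ee_pos: [0.5745, 0.1154, 0.0798]
tcp_rot: [-171.0, 89.9, -168.7]
wrist_force: [0.4, 0.3, 0.4]
opening: -0.0005
[18.8 -1.7  2. ]
[0.57514522 0.11559819 0.08114747] [-0.13130455  0.18665891  0.75604046]
```

View pics/b2.png

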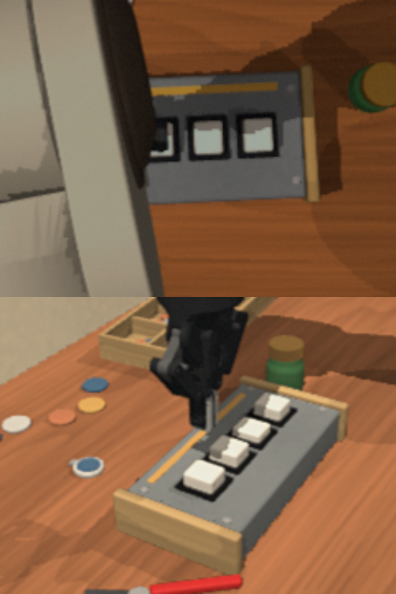

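```bash
python3 - <<'E'
from h import *
M=P(camera("side"))
for X in([.575,.1155,.081],[.5765,.1137,.061]):
    w=M@np.array(X+[1]);print(w[:2]/w[2])
o=status.get_obs();print(o["ee_pos"],o["wrist_force"])
E
```

```text
[323.3187428  273.96447849]
[323.40575147 283.56584091]
[0.5753119  0.11562103 0.08134402] [-0.06328806 -0.24523558 -0.16332614]
```

```bash
python3 - <<'E'
from h import *
c=camera("side");im=c["color"][200:320,270:430,::-1]
cv2.imwrite("pics/s3.png",cv2.resize(im,None,fx=5,fy=5,interpolation=cv2.INTER_CUBIC))
E
```

```text
(no output)
```

View pics/s3.png

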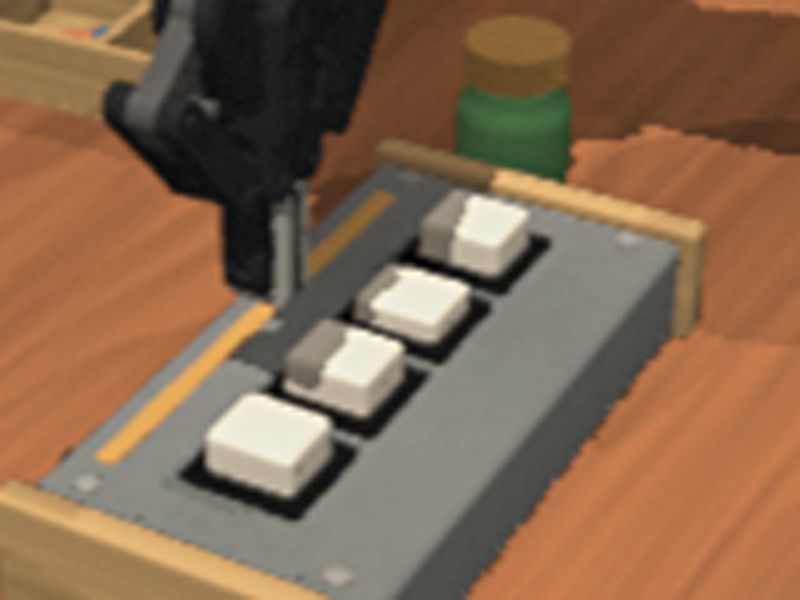

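```bash
python3 - <<'E'
from h import *
c=camera("side");M=P(c);R=cv2.Rodrigues(c["rvec"])[0];print("cam",-R.T@c["tvec"],"fwd",R[2])
pr=lambda X:(lambda w:w[:2]/w[2])(M@np.array([*X,1]))
b=np.array([.575,.1155,.081])
print(pr(b));[print("10mm",a,(pr(b+e)-pr(b)).round(1)) for a,e in zip("xyz",np.eye(3)*.01)]
t=camera("top");print("top",-cv2.Rodrigues(t["rvec"])[0].T@t["tvec"])
# known console points on side: key tops, cheeks
for X in([.5765,.1137,.061],[.5786,.0662,.061],[.581,.0187,.061],[.582,-.029,.061],[.5101,.1626,.047],[.6387,.1704,.047],[.5201,-.0871,.047]):print(X,pr(X).round(1),((pr(X)-[270,200])*5).round())
E
```

```text
cam [0.24663517 0.59969252 0.4953186 ] fwd [ 0.47026753 -0.7101777  -0.52392374]
[323.3187428  273.96447849]
10mm x [-5.4 -2. ]
10mm y [-3.6  3.2]
10mm z [-0.1 -5.4]
top [0.54891388 0.04224508 0.84163858]
[0.5765, 0.1137, 0.061] [323.4 283.6] [267. 418.]
[0.5786, 0.0662, 0.061] [338.3 268.4] [341. 342.]
[0.581, 0.0187, 0.061] [351.7 254.6] [408. 273.]
[0.582, -0.029, 0.061] [364.7 242. ] [474. 210.]
[0.5101, 0.1626, 0.047] [343.5 323.2] [368. 616.]
[0.6387, 0.1704, 0.047] [270.1 296.8] [  1. 484.]
[0.5201, -0.0871, 0.047] [409.7 243.6] [698. 218.]
```

```bash
python3 -m jog '2 0 1 0;4 -1 1 0;7 -2 2 0;10 -2 2 0;13 -2 2 0;13 -2 2 0;13 -2 2 0;13 -2 2 0'; python3 - <<'E'
from h import *
c=camera("side");im=c["color"][200:320,270:430,::-1]
cv2.imwrite("pics/s4.png",cv2.resize(im,None,fx=5,fy=5,interpolation=cv2.INTER_CUBIC))
o=status.get_obs();print(o["ee_pos"],o["wrist_force"])
E
```

```text
time: 3.5
ee_pos: [0.5772, 0.1134, 0.0674]
tcp_rot: [7.4, 90.0, 9.7]
wrist_force: [0.2, -0.2, 0.7]
opening: -0.0002
[0.5771823  0.11333602 0.06743756] [0.55897651 0.29073723 0.23759913]
```

View pics/s4.png

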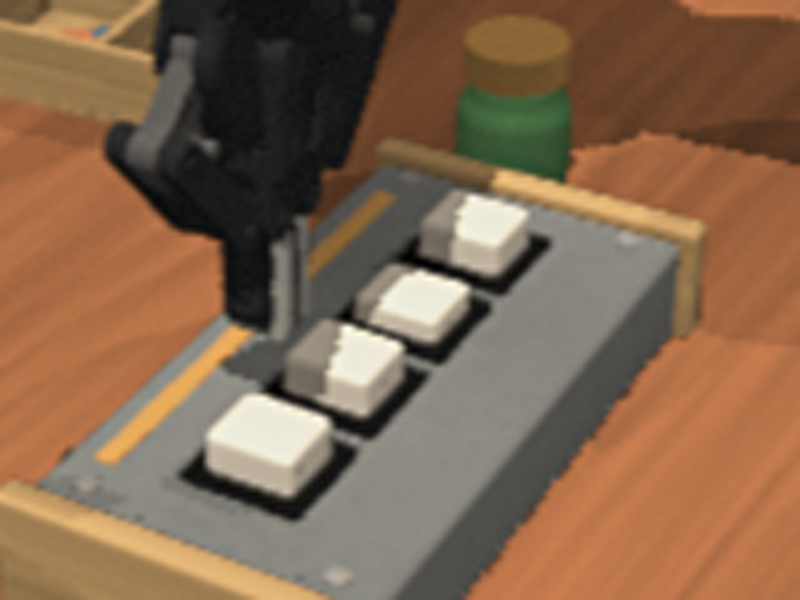

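The finger tip shows about 15 px higher in the side view than the calibration predicts. So I go down gently and check by force.

```bash
python3 -m jog '2 0 0 0;4 0 0 0;5 0 0 0;6 0 0 0;7 0 0 0;7.5 0 0 0;7.5 0 0 0;7.5 0 0 0'; python3 - <<'E'
from h import *
for i in range(3):
    c=camera("side");o=status.get_obs();print(o["ee_pos"],o["wrist_force"],o["torque"])
im=c["color"][200:320,270:430,::-1]
t=camera("top")["color"][180:320,200:460,::-1]
cv2.imwrite("pics/s5.png",np.vstack([cv2.resize(im,(400,300),interpolation=cv2.INTER_CUBIC),cv2.resize(t,(400,215),interpolation=cv2.INTER_CUBIC)]))
E
```

```text
time: 4.55
ee_pos: [0.5771, 0.1133, 0.0598]
tcp_rot: [15.5, 90.0, 17.8]
wrist_force: [0.1, 0.1, -0.1]
opening: -0.0001
[0.57713796 0.11332741 0.05985352] [0.41573973 0.3325203  1.1484879 ] [-0.00666468 -0.00996943 -0.00052727]
[0.57710713 0.11332106 0.05982321] [ 0.09796922 -0.4959037  -0.11491945] [-0.01797203 -0.05697266 -0.02185248]
[0.57710701 0.11334175 0.05983044] [ 0.17836283  0.00673812 -0.61308037] [-0.02144593  0.01527708  0.01727225]
```

View pics/s5.png

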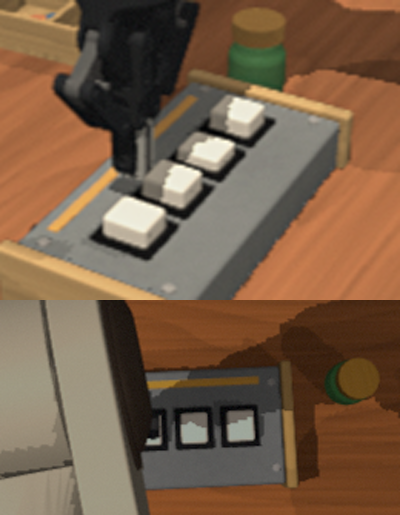

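No contact at 59.8 mm. The picture doesn't settle whether the tip is offset in z or sideways, so I take the tip to a clear spot on the right that both cameras can see and measure the offset directly.

```bash
python3 -m jog '-20 0 0 0;-50 0 0 0;-80 0 0 0;-80 -40 -8 0;-80 -95 -18 0;-80 -150 -30 0;-80 -205 -40 0;-80 -260 -50 0' && python3 -m jog '0 -55 -11 0;0 -110 -22 0;0 -165 -33 0;0 -210 -42 0;0 -230 -47 0;0 -230 -47 0;0 -230 -47 0;0 -230 -47 0'; python3 - <<'E'
from h import *
t=camera("top");s=camera("side");o=status.get_obs();print(o["ee_pos"],o["wrist_force"],o["q"])
pr=lambda c,X:(lambda w:w[:2]/w[2])(P(c)@np.array([*X,1]))
out=[]
for n,c in(("t",t),("s",s)):
    p=pr(c,o["ee_pos"]);x,y=int(min(max(p[0]-80,0),480)),int(min(max(p[1]-70,0),340)); print(n,p,"crop org",x,y)
    out.append(cv2.resize(c["color"][y:y+140,x:x+160,::-1],None,fx=4,fy=4,interpolation=cv2.INTER_CUBIC)[:, :])
cv2.imwrite("pics/s6.png",cv2.resize(np.hstack(out),(800,350)))
E
```

```text
time: 5.75
ee_pos: [0.5369, -0.1501, 0.14]
tcp_rot: [-17.7, 90.0, -15.5]
wrist_force: [1.5, 0.9, 0.3]
opening: 0.0003
time: 6.75
ee_pos: [0.4999, -0.3789, 0.1401]
tcp_rot: [-7.2, 90.0, -4.9]
wrist_force: [0.6, 0.6, -0.7]
opening: 0.0002
[ 0.49985184 -0.37913369  0.14009096] [-0.09305336 -0.01749179  0.73244606] [-3.71841131e+01  1.49420656e+01  1.47649142e+01  8.98051459e+01
  8.10483810e-03 -3.95126533e+01]
t [609.72551453 316.92558348] crop org 480 246
s [478.49164203 148.54403313] crop org 398 78
```

View pics/s6.png

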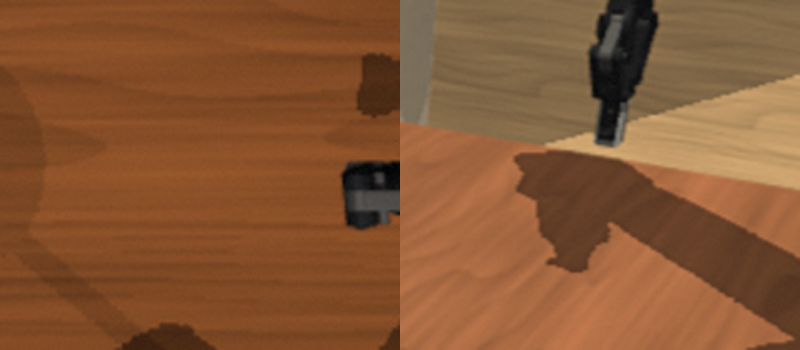

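```bash
python3 - <<'E'
from h import *
t=camera("top");s=camera("side")
for u in(618,622,626):
  for dv in (0,-2.5): print(u,tri(t,s,[(u,323)],[(481.6,135+dv)]))
E
```

```text
618 [[ 0.49471278 -0.36934947  0.17376407]]
618 [[ 0.49492007 -0.36553679  0.180109  ]]
622 [[ 0.49536563 -0.37557413  0.17200395]]
622 [[ 0.49556802 -0.3716822   0.17839939]]
626 [[ 0.49602209 -0.38182735  0.1702427 ]]
626 [[ 0.49621948 -0.37785522  0.17668895]]
```

Triangulated, the visible fingertip is about 33 mm higher than the reported TCP, and sideways it agrees. So contact should come at a reported z of about 28 mm. I return above key 1 and probe down in small steps by force.

```bash
python3 -m jog '0 20 4 0;0 55 11 0;0 110 22 0;0 165 33 0;0 220 44 0;0 275 55 0;0 330 66 0;0 385 76 0' && python3 -m jog '0 50 10 0;0 85 17 0;10 105 21 0;40 105 21 0;70 105 21 0;90 105 21 0;98 105 21 0;98 105 21 0'
cat > f.py <<'E'
from h import *
import sys
F=[]
for i in range(int(sys.argv[1]) if len(sys.argv)>1 else 3):
    c=camera("side");o=status.get_obs();F.append(o["wrist_force"])
print(o["time"],o["ee_pos"].round(4),np.mean(F,0).round(2))
E
python3 f.py
```

```text
time: 7.95
ee_pos: [0.5598, 0.0104, 0.1401]
tcp_rot: [15.0, 90.0, 17.2]
wrist_force: [0.3, -0.4, -0.6]
opening: 0.0003
time: 8.95
ee_pos: [0.5767, 0.1131, 0.0415]
tcp_rot: [-167.4, 90.0, -165.1]
wrist_force: [0.1, -0.3, 0.4]
opening: -0.0001
9.1 [0.5776 0.1133 0.0428] [-0.03 -0.05  0.11]
```

```bash
J="python3 -m jog"
python3 -m jog '1 0 0 0;2 0 0 0;3 0 0 0;4 0 0 0;5 0 0 0;5 0 0 0;5 0 0 0;5 0 0 0' | grep -E 'ee_pos|force'; python3 f.py
```

```text
ee_pos: [0.5771, 0.1133, 0.0369]
wrist_force: [0.0, 0.9, 0.0]
10.25 [0.5771 0.1133 0.0368] [-0.41 -0.09 -0.16]
```

```bash
python3 -m jog '1 0 0 0;2 0 0 0;3 0 0 0;3 0 0 0;3 0 0 0;3 0 0 0;3 0 0 0;3 0 0 0'| grep -E 'ee_pos|force'; python3 f.py
```

```text
ee_pos: [0.5771, 0.1133, 0.0338]
wrist_force: [-0.4, 0.8, -0.0]
11.4 [0.5771 0.1133 0.0338] [-0.35 -0.18 -0.27]
```

```bash
python3 -m jog '1 0 0 0;2 0 0 0;3 0 0 0;3 0 0 0;3 0 0 0;3 0 0 0;3 0 0 0;3 0 0 0'| grep -E 'ee_pos|force'; python3 f.py
```

```text
ee_pos: [0.5771, 0.1134, 0.0308]
wrist_force: [-0.3, 0.5, 0.8]
12.55 [0.5771 0.1133 0.0308] [-0.02 -0.47  0.35]
```

```bash
python3 -m jog '1 0 0 0;2 0 0 0;3 0 0 0;3 0 0 0;3 0 0 0;3 0 0 0;3 0 0 0;3 0 0 0'| grep -E 'ee_pos|force'; python3 f.py
```

```text
ee_pos: [0.5771, 0.1133, 0.0278]
wrist_force: [0.8, -0.2, 2.9]
13.7 [0.5771 0.1133 0.0278] [-0.48 -0.06  2.8 ]
```

Contact, 2.8 N at a reported 27.8 mm, so the tip is 32 mm above the reported TCP and key 1 is up (a latched one would be felt 5 mm lower). Next, key 2 at the same depth.

```bash
python3 -m jog '-14 0 0 0;-14 -24 0 0;-14 -48 0 0;-8 -48 0 0;-4 -48 0 0;-2 -48 0 0;0 -48 0 0;0 -48 0 0'| grep -E 'ee_pos|force'; python3 f.py
```

```text
ee_pos: [0.5788, 0.0659, 0.0278]
wrist_force: [-1.4, 1.0, 2.9]
14.85 [0.5791 0.0657 0.028 ] [-1.43  0.93  2.77]
```

Key 2 gives the same 2.8 N, so it is up. Key 3 at the same depth:

```bash
python3 -m jog '-14 0 0 0;-14 -24 0 0;-14 -48 0 0;-8 -48 0 0;-4 -48 0 0;-2 -48 0 0;0 -48 0 0;0 -48 0 0'| grep -E 'ee_pos|force'; python3 f.py
```

```text
ee_pos: [0.5808, 0.0177, 0.0277]
wrist_force: [0.1, 0.1, -0.5]
16.0 [0.5809 0.0175 0.0279] [-0.05 -0.31 -0.21]
```

No contact here, so key 3 sits lower. I feel further down, to about where a latched top should be.

```bash
python3 -m jog '1 0 0 0;2 0 0 0;3 0 0 0;3.5 0 0 0;4 0 0 0;4 0 0 0;4 0 0 0;4 0 0 0'| grep -E 'ee_pos|force'; python3 f.py
```

```text
ee_pos: [0.5809, 0.0174, 0.0245]
wrist_force: [-2.6, 0.3, 4.9]
17.15 [0.5809 0.0174 0.0245] [-2.36 -0.2   5.4 ]
```

Contact at 24.5 mm, 4.5 mm lower and stiff (5.4 N), so key 3 is the latched one. Now the key 4 tap.

```bash
python3 -m jog '-18 0 0 0;-18 -24 0 0;-18 -48 0 0;-12 -48 0 0;-8 -48 0 0;-6 -48 0 0;-4 -48 0 0;-4 -48 0 0'| grep -E 'ee_pos|force'; python3 f.py
```

```text
ee_pos: [0.5827, -0.03, 0.0279]
wrist_force: [-1.6, 1.0, 3.2]
18.3 [ 0.5829 -0.0303  0.028 ] [-1.29  1.37  2.62]
```

All four are tapped. Now I press key 3 to its stop.

```bash
python3 -m jog '-14 0 0 0;-14 24 0 0;-14 48 0 0;-4 48 0 0;2 48 0 0;5 48 0 0;7 48 0 0;8.5 48 0 0'| grep -E 'ee_pos|force'; python3 f.py 4
```

```text
ee_pos: [0.581, 0.0169, 0.0217]
wrist_force: [-12.0, 2.3, 27.7]
19.5 [0.5809 0.0169 0.0218] [-8.63  2.37 19.63]
```

At the stop: 20 N, 21.8 mm. I lift off and then check with a picture.

```bash
python3 -m jog '-3 0 0 0;-8 0 0 0;-20 0 0 0;-40 0 0 0;-70 0 0 0;-100 0 0 0;-120 0 0 0;-120 0 0 0'| grep -E 'ee_pos|force'; python3 - <<'E'
from h import *
c=camera("side");im=c["color"][200:320,270:430,::-1]
cv2.imwrite("pics/s7.png",cv2.resize(im,None,fx=4,fy=4,interpolation=cv2.INTER_CUBIC))
E
```

```text
ee_pos: [0.5817, 0.0173, 0.141]
wrist_force: [0.4, -0.1, -0.1]
```

View pics/s7.png

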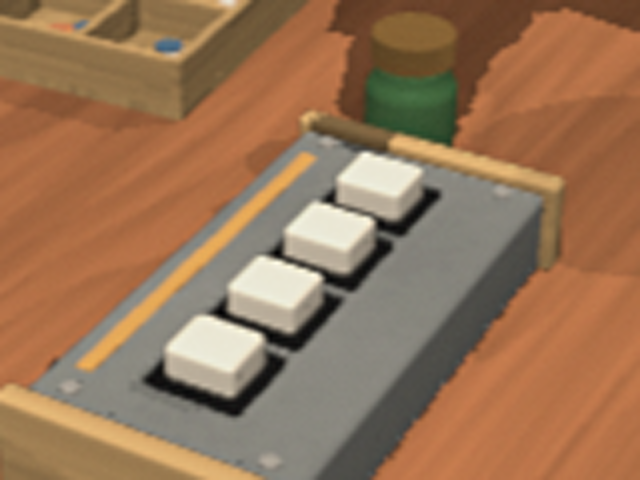

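The picture shows all four keys equally high, the third (330,238) included. The gripper is clear of everything, so I hand in.

```bash
python3 -c "
from h import *
print(status.get_obs()['qd'].round(2)); bot.job_done()"
```

```text
[ 0.01  0.72 -1.92 -0.51  0.09  0.07]
the job is handed in; nothing more can be done
```

I tapped all four keys from left to right, found the third from the left latched, and pressed it to its stop. In the last picture it had sprung up and all four keys stood equally high. I handed the job in at about 20.5 s.

- **Taps:** keys 1, 2 and 4 each gave about 2.7 N at the same height. Key 3 gave nothing there; it was felt 3.3 mm below that tap height, at 5.4 N, stiff.
- **Press:** key 3 went to its stop at about 20 N (28 N at the peak).
- **Loose things:** the jar was in place in the last picture. I did not check the pendant and pliers again at the end, but the arm never worked near them.
- **What disagreed:** the real fingertips stood about 32 mm higher than the reported TCP. I saw this in both cameras, and the touch on key 1 confirmed it. My first descent on key 1 therefore met nothing, and all depths after that were set by force. The side camera also read about 2.5 px off the calibration at the keys.

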